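# Run a held pulse on the dish shaker

## Task

Run a pulse on the dish shaker with the closed fingertips: switch it on by pressing down the raised end of the rocker switch, then press the round button fully in so that it stays in, then press the long bar key down and keep it down; finish while still holding it down. Only press, in that order: leave the square key alone, and do not shift or lift the dishes on the shaker or the beaker and vial beside it.

Things in the scene. Friction and masses are not known exactly. Their poses are not given: they have to be found in the camera images.
- shaker: Dish shaker, a white low cabinet 200 x 250 x 45 mm (x, y, z), fixed to the bench. Origin at the centre of its underside; its front (-x) roughly faces the robot, +y along the row of keys. The four key modules stand on the front deck; behind them is the dish platform with a rubber mat (mat top 60 mm above the bench, rails to 65 mm).
- rocker_module: Fixed key module with a housing 76 x 54 x 14 mm (x, y, z) standing on the shaker's front deck, its underside 45 mm and its top face 59 mm above the bench; origin at the centre of its underside, axes parallel to the shaker's (-x is the shaker's front). The four modules stand in a row along the shaker's y, 58 mm apart, 53 mm in front of its middle, in an order that changes. This one carries the rocker switch, whose long side runs along x.
- round_module: Fixed key module with a housing 76 x 54 x 14 mm (x, y, z) standing on the shaker's front deck, its underside 45 mm and its top face 59 mm above the bench; origin at the centre of its underside, axes parallel to the shaker's (-x is the shaker's front). The four modules stand in a row along the shaker's y, 58 mm apart, 53 mm in front of its middle, in an order that changes. This one carries the round button.
- bar_module: Fixed key module with a housing 76 x 54 x 14 mm (x, y, z) standing on the shaker's front deck, its underside 45 mm and its top face 59 mm above the bench; origin at the centre of its underside, axes parallel to the shaker's (-x is the shaker's front). The four modules stand in a row along the shaker's y, 58 mm apart, 53 mm in front of its middle, in an order that changes. This one carries the bar key, whose long side runs along y.
- square_module: Fixed key module with a housing 76 x 54 x 14 mm (x, y, z) standing on the shaker's front deck, its underside 45 mm and its top face 59 mm above the bench; origin at the centre of its underside, axes parallel to the shaker's (-x is the shaker's front). The four modules stand in a row along the shaker's y, 58 mm apart, 53 mm in front of its middle, in an order that changes. This one carries the square key, which is not part of the job.
- rocker (a joint): Angle of the black rocker switch, 60 mm long (x) x 24 mm wide, pivoting about y at its middle, 62 mm above the bench. 0 = off, the end nearer the shaker's front (-x) raised by 10 degrees; 0.36 = on, that end fully down. It stays where it is left; turning it takes about 3 N at the raised end. Starts between 0 and 0.04.
- rocker_raised_end (a point): Point on the rocker's top face 22 mm from its pivot towards the raised (front) end: the place to press. It is about 72 mm above the bench when off and 64 mm when on, and moves with the rocker.
- round (a joint): Travel of the round black button, 32 mm in diameter, pressed downwards: 0 = out, 0.008 = fully in. It takes about 4 N, has no spring and stays in where it is left. Starts between 0 and 0.001.
- round_top (a point): Centre of the round button's top face, about 71 mm above the bench when out and 63 mm when fully in.
- bar (a joint): Travel of the black bar key, 22 x 46 mm (x, y), pressed downwards: 0 = up, 0.007 = fully down. It is sprung: 1.5 N starts it, 5 N holds it fully down, and it comes up when released.
- bar_top (a point): Centre of the bar key's top face, 70 mm above the bench when up and 63 mm when fully down.
- square (a joint): Travel of the black square key, 26 x 26 mm, same spring and travel as the bar key (0 up, 0.007 fully down). It is to be left alone.
- square_top (a point): Centre of the square key's top face, 70 mm above the bench when up.
- dish_60: Small dish with pink contents, 58 mm in diameter, 13 mm high, loose on the shaker's platform; origin at the centre of its underside.
- dish_lid: Clear empty dish lid, 62 mm in diameter, 11 mm high, loose on the shaker's platform; origin at the centre of its underside.
- beaker_100: Clear beaker, 61 mm in diameter, 72 mm high, loose on the bench to the right (-y) of the shaker; origin at the centre of its underside.
- vial_1: Small white capped vial, 15 mm in diameter, 31 mm high, loose on the bench to the left (+y) of the shaker; origin at the centre of its underside.

How it is judged:
By the outcome, as a careful person would: the job done as asked, in the order asked, and still so for the second after the job is handed in, while the arm keeps its last pose, push and grip.
It also fails if it takes over 35 s, if anything falls off the work surface, if the arm or the gripper's body presses on something with over 40 N, if the wrist force passes 120 N, or if a joint passes its speed limit or range.

## Robot

A 6-joint arm with a two-finger parallel gripper is mounted at the origin on a cart in front of the work surface, level with it; the furniture and walls round the work are solid. World frame = base frame: x ahead of the robot, y to its left, z up, the work surface at z = 0. Lengths are in m, angles in rad, forces in N, time in s.
With the tool pointing down it reaches from about 0.35 to 0.775 m from the base axis. Payload 7.3 kg.
Tool frame: the origin (TCP) lies at the very end of the fingers, on their centre line; the grasp point (between the pads) lies 19 mm behind it (pinch_z is the distance from the TCP to the grasp point, in m); z points along the fingers, y is the line along which they close (so a half turn about z gives the same grasp; the last joint's range is limited). The gripper opens to 92 mm and grips with 3 to 60 N. Pads are 19 mm wide; open, the fingers measure 130 mm over their backs; the gripper's body (75 mm by 190 mm) begins 47 mm behind the grasp point.
Start: joints at [-1.37, 0.342, 1.524, -0, 1.275, -0.146], TCP at [0.178, -0.494, 0.204] pointing down, gripper open.
Joint ranges: [-2.53, 2.53], [-0.77, 2.02], [0.04, 2.7], [-1, 4.14], [0.28, 2.66], [-3.11, 3.11]. Speed limits (rad/s): [2.57, 2.57, 3.14, 3.14, 3.14, 3.14].

## Interface

Orientations are given as [roll, pitch, yaw] about the fixed x, y, z axes, in that order (R = Rz(yaw) Ry(pitch) Rx(roll)).
In Python, from cell import * gives the robot as it stands.
- The arm moves only by the tool arm_command, never from a script. Its arguments are lists of equal length, an entry for each row: "fingers": the gripper command: -1 is fully open, 1 is shut, values between are in proportion; "travel": the shift along the tool's x, y, z in m, a list of three; "dr": the turn, a rotation vector about the tool's x, y, z in degrees, a list of three. In form: {"fingers": [fingers, ...], "travel": [[x, y, z], ...], "dr": [[wx, wy, wz], ...]}. A call has 1 to 8 rows; each row is the pose to reach, as a shift and turn from the pose commanded when the call began, along the tool's axes at that moment; what a row does not reach only later rows make up. A row lasts 1/12 s, in which the tool goes at most 41.7 mm and 7.16 degrees, less where a joint would pass 70% of its speed; a pose out of reach is approached as far as the arm can. A call with a gripper value outside its range is refused whole. The fingers move at their own pace and stop on an object; "squeeze" is the grip in N (left out, the last holds). Time passes only in rows, so rows that repeat a pose let the fingers close. It gives the time, the measured TCP pose, the force, the opening and the grip force at its end, in the units of the state.
- observe(): the state, without advancing time (a new reading comes with each control period).
- read_camera(name): name is "scene" or "top" or "wrist"; returns a dict with "color" (384x512x3 uint8, blue, green, red), "z_map" (384x512 float32, m along the optical axis (not along the pixel's ray), 0 where there is no reading), "fx", "fy", "cx", "cy" (pixels), "R" (3x3) and "t" (3): a world point X has camera coordinates R X + t. Camera axes: x right, y down, z forward; pixel columns grow to the right and rows downward; lengths in m; the calibration is good to about 2 mm. The wrist camera is an equidistant fisheye: a pixel r from the principal point sees the ray r / f radians off the axis. A picture is of the moment at which its call begins.
- hand_in(): hands the job in; it is judged then, once.
The state is a dict: "time": time; "qpos": joint angles; "qvel": joint speeds; "joint_efforts": joint torques, N m; "tool_pos": TCP position; "tool_rot": TCP orientation; "contact_force": force on the tool from outside, world axes, zero at the start; "torque": the same for the moment, N m; "opening": finger opening in m; "grip_force": force on a finger pad.
Only numpy, scipy, OpenCV 4.12 (cv2) and the standard library are available. Lean on these libraries where they do the work, as an engineer would, in place of code of your own. Each camera call takes 0.05 s, during which the arm holds its last target. There are 200 camera calls.

## Working session

There is one attempt and no reset: what is moved stays moved. The work goes in short steps, Python scripts to look and compute and a tool call to move; the robot and the scene stay as the last step left them, time stands still between calls to the robot, and variables do not carry over. Pictures are saved under pics/ and viewed, at most 10 in all, crops included, and the job is handed in when it is done.

Besides the shell and the picture viewer there is one more tool, called after "Emit:" in YAML: its name, and indented under it one key for each argument. arm_command: Moves the arm, as the interface text tells. Its arguments: {"type":"object","properties":{"fingers":{"type":"array","items":{"type":"number"}},"travel":{"type":"array","items":{"type":"array","items":{"type":"number"}}},"dr":{"type":"array","items":{"type":"array","items":{"type":"number"}}},"squeeze":{"type":"number"}},"required":["fingers","travel","dr"]}

```bash
mkdir -p pics; python3 - <<'E'
from cell import *
import cv2,numpy as np
for n in("top","scene"):
    c=read_camera(n); cv2.imwrite(f"pics/{n}1.png",c["color"]); np.savez(f"{n}1.npz",**c)
s=observe();print(s)
E
```

```text
{'time': 0.1, 'qpos': array([-1.37001474e+00,  3.42634758e-01,  1.52494058e+00, -3.45963289e-05,
        1.27537713e+00, -1.45972541e-01]), 'qvel': array([ 8.36853354e-04, -1.18313942e-03, -2.18112642e-03,  2.46322220e-03,
       -1.41967535e-03, -5.30787141e-05]), 'joint_efforts': array([ 2.17385030e-03, -4.32003701e+01, -2.44694906e+01,  7.19736493e-02,
        5.26879902e-02, -5.15536908e-05]), 'tool_pos': array([ 0.17836338, -0.49335057,  0.2037173 ]), 'tool_rot': array([-3.14024249e+00, -1.65059458e-04,  3.46764111e-01]), 'contact_force': array([-0.79187125,  0.13953567,  1.03413544]), 'torque': array([ 0.02121424, -0.00439123,  0.00660308]), 'grip_force': 0.0, 'opening': 0.09177719541164735}
```

View pics/top1.png

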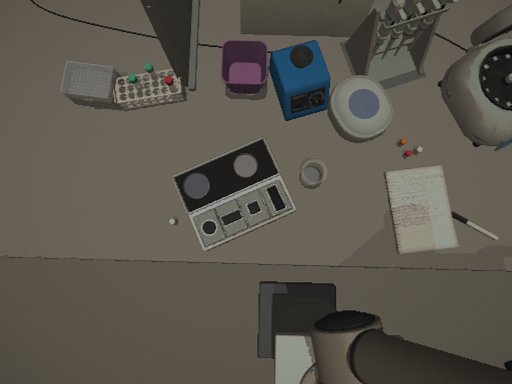

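View pics/scene1.png

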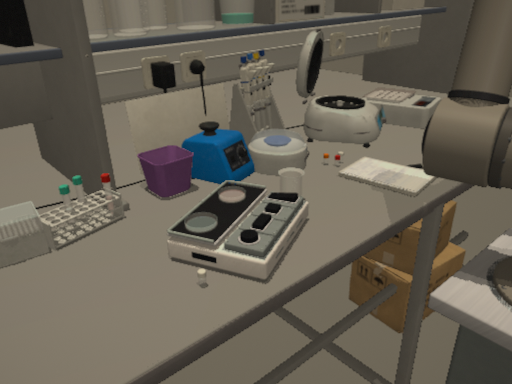

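The top view shows the keys from left to right: round (209,227), bar (232,217), square (254,208) and rocker (276,198). The vial is at (172,221) and the beaker at (313,173). Next I'll convert these to world positions.

```bash
python3 - <<'E'
import cv2,numpy as np
c=np.load("top1.npz");R,t=c["R"],c["t"];z=c["z_map"];fx,fy,cx,cy=[float(c[k]) for k in("fx","fy","cx","cy")]
def w(u,v,d): return R.T@(np.array([(u-cx)/fx*d,(v-cy)/fy*d,d])-t)
V,U=np.mgrid[:384,:512]
P=(np.stack([(U-cx)/fx*z,(V-cy)/fy*z,z],-1)-t)@R
print("m/px",z[217,232]/fx)
g=c["color"].max(2)
# cabinet: points with z 0.035..0.09 near
m=((P[...,2]>.035)&(P[...,2]<.08)&(z>0)).astype(np.uint8); m[:130]=0;m[255:]=0;m[:,:165]=0;m[:,298:]=0
n,l,s,ce=cv2.connectedComponentsWithStats(m);k=1+s[1:,4].argmax()
r=cv2.minAreaRect(P[l==k][:,:2].astype(np.float32)); print("cab",r); print(cv2.boxPoints(r))
for nm,u,v in(("round",209,227),("bar",232,217),("sq",254,208),("rock",276,198)):
    b=((g<60)&(abs(U-u)<16)&(abs(V-v)<16)).astype(np.uint8)
    n,l,s,ce=cv2.connectedComponentsWithStats(b);k=l[v,u]
    q=P[l==k]; print(nm,k,s[k],w(*ce[k],np.median(z[l==k])),np.median(q[:,2]),cv2.minAreaRect(q[:,:2].astype(np.float32)))
for u,v in((172,221),(313,173)): print(P[v,u])
im=cv2.resize(c["color"][130:260,160:330],None,fx=4.5,fy=4.5,interpolation=cv2.INTER_CUBIC);cv2.imwrite("pics/c.png",cv2.convertScaleAbs(im,alpha=1.6))
E
```

```text
m/px 0.002370063
cab ((0.4919331669807434, 0.2727498710155487), (0.1984601765871048, 0.2504046559333801), 25.549007415771484)
[[0.3484085  0.34291327]
 [0.45640376 0.11699399]
 [0.6354579  0.20258647]
 [0.5274626  0.42850575]]
round 3 [203 221  13  13 126] [0.40621865 0.32688967 0.07143821] 0.07133528053379462 ((0.40816453099250793, 0.28548896312713623), (0.0282586757093668, 0.11071974784135818), 1.5924240350723267)
bar 1 [222 211  20  14 159] [0.43121359 0.27498179 0.06992242] 0.06999352544514902 ((0.41277778148651123, 0.2647036910057068), (0.06331661343574524, 0.0453755259513855), 28.169559478759766)
sq 2 [248 201  12  13 102] [0.45596533 0.22290845 0.06992951] 0.07004745104071468 ((0.4339209794998169, 0.2206709235906601), (0.07442791759967804, 0.025902822613716125), 5.856003761291504)
rock 1 [267 186  18  25 225] [0.48060904 0.17087889 0.06842698] 0.06845684836900304 ((0.4457412660121918, 0.18338672816753387), (0.053356610238552094, 0.12577319145202637), 70.23664093017578)
[0.41969221 0.42339469 0.03046154]
[0.55470764 0.07033614 0.00154354]
```

View pics/c.png

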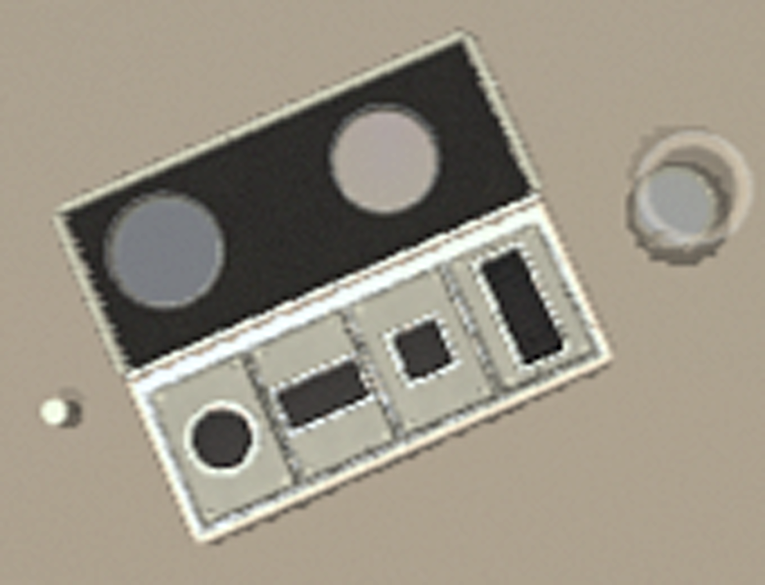

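The crop confirms the order: round, bar, square, rocker. The cabinet fits 198 x 250 mm at a yaw of 25.5°, and the key heights match the ones given. I'll close the fingers and swing over.

Emit:
arm_command:
  fingers: [1,1,1,1,1,1,1,1]
  travel:
    - [0.281,-0.242,0]
    - [0.281,-0.242,0]
    - [0.281,-0.242,0]
    - [0.281,-0.242,0]
    - [0.281,-0.242,0]
    - [0.281,-0.242,0]
    - [0.281,-0.242,0]
    - [0.281,-0.242,0]
  dr:
    - [0,0,-5.6]
    - [0,0,-5.6]
    - [0,0,-5.6]
    - [0,0,-5.6]
    - [0,0,-5.6]
    - [0,0,-5.6]
    - [0,0,-5.6]
    - [0,0,-5.6]
  squeeze: 20

```text
time: 0.77
tool_pos: [0.3424, -0.2014, 0.2042]
tool_rot: [-3.142, 0.0, 0.444]
contact_force: [1.3, -1.1, 0.5]
opening: 0.0433
grip_force: 0.0
```

Emit:
arm_command:
  fingers: [1,1,1,1,1,1,1,1]
  travel:
    - [0.261,-0.277,0]
    - [0.261,-0.277,0]
    - [0.261,-0.277,0]
    - [0.261,-0.277,0]
    - [0.261,-0.277,0]
    - [0.261,-0.277,0]
    - [0.261,-0.277,0]
    - [0.261,-0.277,0]
  dr:
    - [0,0,0]
    - [0,0,0]
    - [0,0,0]
    - [0,0,0]
    - [0,0,0]
    - [0,0,0]
    - [0,0,0]
    - [0,0,0]

```text
time: 1.43
tool_pos: [0.444, 0.1163, 0.2042]
tool_rot: [3.141, 0.0, 0.445]
contact_force: [0.8, -0.9, 0.5]
opening: 0.0007
grip_force: 0.0
```

Emit:
arm_command:
  fingers: [1,1,1,1,1]
  travel:
    - [0.03,-0.03,0]
    - [0.03,-0.03,0.04]
    - [0.03,-0.03,0.08]
    - [0.03,-0.03,0.1]
    - [0.03,-0.03,0.1]
  dr:
    - [0,0,0]
    - [0,0,0]
    - [0,0,0]
    - [0,0,0]
    - [0,0,0]

```text
time: 1.85
tool_pos: [0.4546, 0.1538, 0.0998]
tool_rot: [-3.139, 0.01, 0.445]
contact_force: [-0.9, -0.4, -0.9]
opening: 0.0001
grip_force: 0.0
```

```bash
cat > loc.py <<'E'
from cell import *
import cv2,numpy as np,sys
s=observe();print(s["tool_pos"],s["tool_rot"],s["contact_force"])
X=np.array([.9026,.4305]);Y=np.array([.4305,-.9026])
for n,p in dict(rock=(.4593,.1607),round=(.4064,.3277),bar=(.4313,.2752)).items():
    d=np.array(p)-s["tool_pos"][:2];print(n,"tool dx,dy mm",(1000*np.array([d@X,d@Y])).round(1))
if len(sys.argv)>1:
    ims=[]
    for cam in("wrist","scene"):
        c=read_camera(cam);im=c["color"]
        if cam=="scene": im=cv2.resize(im[160:280,160:320],(512,384))
        ims.append(im)
    cv2.imwrite(f"pics/{sys.argv[1]}.png",cv2.resize(np.vstack(ims) if 0 else np.hstack(ims),(800,300)))
E
python3 loc.py a
```

```text
[0.45463081 0.15375164 0.09977838] [-3.13895297  0.00973258  0.44546962] [-0.87220456 -0.42433246 -0.88590136]
rock tool dx,dy mm [ 7.2 -4.3]
round tool dx,dy mm [  31.4 -177.8]
bar tool dx,dy mm [  31.2 -119.7]
```

View pics/a.png

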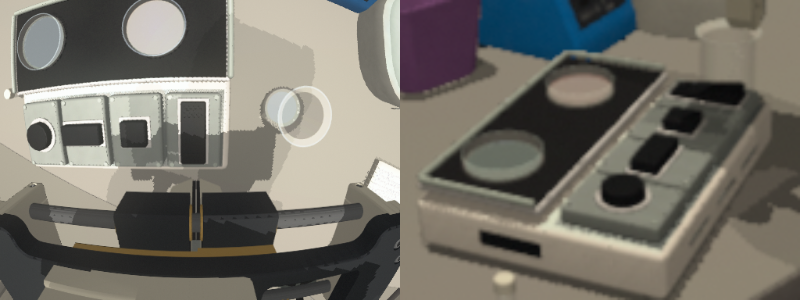

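The wrist view shows the closed fingertips just in front of the rocker (193,132) and lined up with it, with the other keys clear. I'll correct by 7 mm in x and -4 mm in y, then press.

Emit:
arm_command:
  fingers: [1,1,1,1,1,1,1,1]
  travel:
    - [0.007,-0.004,0.0]
    - [0.007,-0.004,0.02]
    - [0.007,-0.004,0.025]
    - [0.007,-0.004,0.028]
    - [0.007,-0.004,0.031]
    - [0.007,-0.004,0.034]
    - [0.007,-0.004,0.036]
    - [0.007,-0.004,0.036]
  dr:
    - [0,0,0]
    - [0,0,0]
    - [0,0,0]
    - [0,0,0]
    - [0,0,0]
    - [0,0,0]
    - [0,0,0]
    - [0,0,0]

```text
time: 2.62
tool_pos: [0.4629, 0.1605, 0.0684]
tool_rot: [3.141, -0.0, 0.444]
contact_force: [-0.2, -0.1, -0.6]
opening: 0.0006
grip_force: 0.0
```

```bash
python3 loc.py
```

```text
[0.46293701 0.16053385 0.06835768] [ 3.14146564e+00 -3.49340875e-05  4.44410029e-01] [-0.20516808 -0.1401795  -0.60962912]
rock tool dx,dy mm [-3.2 -1.7]
round tool dx,dy mm [  20.9 -175.2]
bar tool dx,dy mm [  20.8 -117.1]
```

Emit:
arm_command:
  fingers: [1,1,1,1,1]
  travel:
    - [-0.003,-0.002,0.002]
    - [-0.003,-0.002,0.004]
    - [-0.003,-0.002,0.005]
    - [-0.003,-0.002,0.005]
    - [-0.003,-0.002,0.005]
  dr:
    - [0,0,0]
    - [0,0,0]
    - [0,0,0]
    - [0,0,0]
    - [0,0,0]

```text
time: 3.03
tool_pos: [0.4594, 0.1611, 0.0633]
tool_rot: [3.141, 0.0, 0.445]
contact_force: [0.2, 0.9, 0.3]
opening: 0.0006
grip_force: 0.0
```

```bash
python3 loc.py b
```

```text
[0.45936796 0.16109182 0.06329262] [3.14145473e+00 2.83743145e-05 4.44576920e-01] [0.16497101 0.85729417 0.31962784]
rock tool dx,dy mm [-0.2  0.3]
round tool dx,dy mm [  23.9 -173.2]
bar tool dx,dy mm [  23.8 -115.1]
```

View pics/b.png

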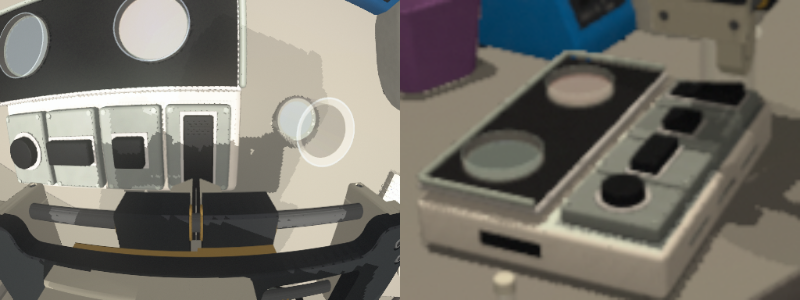

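```bash
python3 - <<'E'
from cell import *
import cv2,numpy as np
c=read_camera("scene");im=c["color"]
p=c["R"]@np.array([.4594,.1611,.0633])+c["t"];print(p[0]/p[2]*c["fx"]+c["cx"],p[1]/p[2]*c["fy"]+c["cy"],p[2])
cv2.imwrite("pics/s2.png",cv2.resize(im[60:260,200:460],(780,600),interpolation=cv2.INTER_CUBIC))
E
```

```text
294.1834003951319 199.0341386616706 0.896932305769792
```

View pics/s2.png

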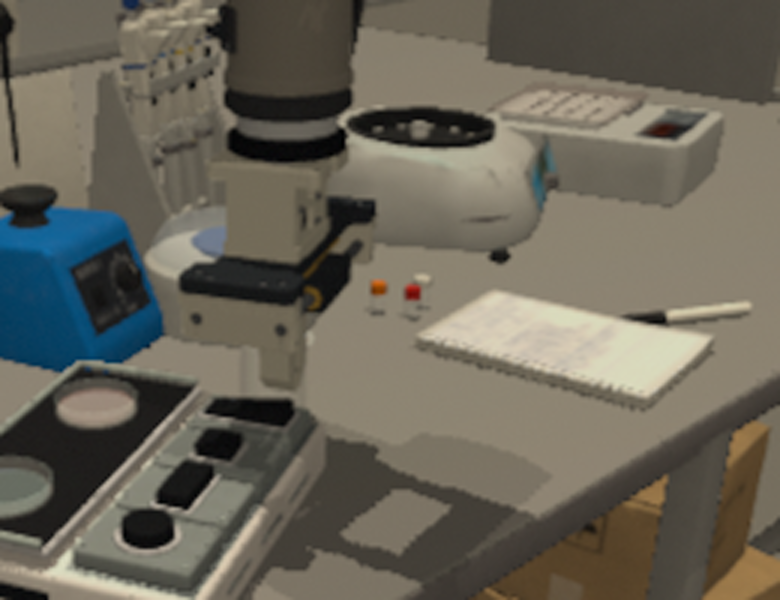

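The full scene view shows the visible fingertip ending at (283,390) in the crop, about 8 px above where the TCP reading puts it. The rocker at (250,410) looks untouched, which fits the near-zero force. I'll check this with depth.

```bash
python3 - <<'E'
from cell import *
import cv2,numpy as np
c=read_camera("scene");z=c["z_map"];V,U=np.mgrid[:384,:512]
P=(np.stack([(U-c["cx"])/c["fx"]*z,(V-c["cy"])/c["fy"]*z,z],-1)-c["t"])@c["R"]
for v in range(176,206,2): print(v,[tuple((1000*P[v,u]).round().astype(int).tolist()) for u in(276,284,288,292,294,296,298)])
w=read_camera("wrist");np.savez("w.npz",**w)
print(w["fx"],w["cx"],w["cy"],w["z_map"].max())
# rocker surface profile along its axis, in top camera and wrist
z=w["z_map"];px=U-w["cx"];py=V-w["cy"];r=np.hypot(px,py);th=r/w["fx"];k=np.tan(th)/np.maximum(r,1e-6)
Q=(np.stack([px*k*z,py*k*z,z],-1)-w["t"])@w["R"]
X=np.array([.9026,.4305]);Y=np.array([-.4305,.9026]);d=Q[...,:2]-[.4812,.1712]
a=d@X;b=d@Y
for x in range(-40,40,5):
    m=(abs(a-x/1000)<.0025)&(abs(b)<.008)&(z>0)&(Q[...,2]<.09);print(x,m.sum(),np.median(Q[...,2][m]).round(4) if m.any() else '')
E
```

```text
176 [(678, 5, 1), (544, 107, 73), (458, 182, 122), (402, 228, 153), (398, 227, 154), (396, 224, 154), (451, 160, 118)]
178 [(667, 16, 2), (545, 106, 67), (458, 181, 117), (452, 177, 118), (447, 176, 119), (444, 173, 119), (451, 160, 113)]
180 [(657, 25, 2), (548, 103, 60), (458, 181, 113), (451, 178, 114), (449, 174, 114), (445, 172, 114), (451, 160, 109)]
182 [(647, 34, 2), (548, 103, 55), (459, 180, 108), (450, 178, 110), (449, 174, 109), (444, 173, 110), (449, 162, 105)]
184 [(637, 43, 2), (547, 104, 51), (460, 179, 103), (453, 175, 104), (449, 173, 105), (445, 172, 106), (451, 160, 100)]
186 [(629, 51, 2), (545, 106, 47), (461, 178, 98), (452, 176, 100), (446, 176, 102), (444, 173, 102), (452, 158, 94)]
188 [(623, 57, 0), (543, 108, 43), (469, 170, 88), (460, 167, 90), (454, 168, 92), (450, 167, 93), (455, 155, 88)]
190 [(612, 68, 2), (543, 108, 38), (537, 101, 38), (530, 95, 38), (528, 91, 38), (525, 87, 37), (527, 79, 34)]
192 [(501, 173, 69), (488, 162, 70), (481, 157, 71), (472, 155, 73), (468, 153, 74), (524, 88, 34), (524, 82, 31)]
194 [(497, 178, 67), (481, 169, 70), (472,
[... 226 characters left out ...]
, (465, 174, 68), (457, 170, 70), (455, 166, 69), (459, 156, 64), (460, 150, 62)]
200 [(486, 187, 60), (472, 178, 62), (465, 173, 63), (457, 170, 65), (452, 169, 66), (456, 160, 62), (456, 153, 59)]
202 [(479, 194, 61), (469, 181, 60), (462, 176, 61), (456, 171, 61), (451, 171, 63), (452, 164, 60), (449, 161, 60)]
204 [(457, 215, 72), (463, 187, 60), (459, 180, 59), (450, 177, 61), (448, 174, 61), (445, 171, 60), (447, 162, 57)]
297.3186396354542 250.52960242244703 194.21647554876301 1.801672
-40 0 
-35 0 
-30 0 
-25 2 0.0708
-20 172 0.0713
-15 259 0.0708
-10 208 0.0695
-5 206 0.0686
0 206 0.0679
5 209 0.0673
10 208 0.0664
15 211 0.0661
20 214 0.0652
25 216 0.0644
30 233 0.0614
35 259 0.0581
```

Depth shows the rocker still raised, with its front end at 72 mm. The actual fingertip is at about 88 mm, roughly 25 mm above the reported TCP. The lateral position agrees. I'll go down in steps and watch the force.

Emit:
arm_command:
  fingers: [1,1,1,1,1,1,1,1]
  travel:
    - [0,0,0.006]
    - [0,0,0.01]
    - [0,0,0.013]
    - [0,0,0.015]
    - [0,0,0.017]
    - [0,0,0.018]
    - [0,0,0.018]
    - [0,0,0.018]
  dr:
    - [0,0,0]
    - [0,0,0]
    - [0,0,0]
    - [0,0,0]
    - [0,0,0]
    - [0,0,0]
    - [0,0,0]
    - [0,0,0]

```text
time: 3.95
tool_pos: [0.4597, 0.1612, 0.0453]
tool_rot: [3.141, -0.001, 0.444]
contact_force: [0.2, 0.3, 0.4]
opening: 0.0005
grip_force: 0.0
```

Emit:
arm_command:
  fingers: [1,1,1,1]
  travel:
    - [0,0,0.002]
    - [0,0,0.003]
    - [0,0,0.004]
    - [0,0,0.004]
  dr:
    - [0,0,0]
    - [0,0,0]
    - [0,0,0]
    - [0,0,0]

```text
time: 4.28
tool_pos: [0.4597, 0.1611, 0.0424]
tool_rot: [3.141, -0.001, 0.445]
contact_force: [-4.5, -2.5, 13.5]
opening: 0.0007
grip_force: 7.2
```

```bash
cat > prof.py <<'E'
from cell import *
import numpy as np
V,U=np.mgrid[:384,:512]
w=read_camera("wrist");z=w["z_map"];px=U-w["cx"];py=V-w["cy"];r=np.hypot(px,py);k=np.tan(r/w["fx"])/np.maximum(r,1e-6)
Q=(np.stack([px*k*z,py*k*z,z],-1)-w["t"])@w["R"]
X=np.array([.9026,.4305]);Y=np.array([-.4305,.9026])
for n,p in dict(rock=(.4812,.1712),round=(.4064,.3277),bar=(.4313,.2752),sq=(.456,.223)).items():
    d=Q[...,:2]-p;a=d@X;b=d@Y;o=[]
    for x in range(-25,30,5):
        m=(abs(a-x/1000)<.0025)&(abs(b)<.008)&(z>0)&(Q[...,2]<.09);o.append(round(float(np.median(Q[...,2][m]))*1000,1) if m.sum()>5 else None)
    print(n,o)
c=read_camera("scene");z=c["z_map"]
P=(np.stack([(U-c["cx"])/c["fx"]*z,(V-c["cy"])/c["fy"]*z,z],-1)-c["t"])@c["R"]
s=observe();t=s["tool_pos"];d=P[...,:2]-t[:2];m=(np.hypot(d[...,0],d[...,1])<.025)&(P[...,2]>.06)&(P[...,2]<.13)
print("tool",t.round(4),s["contact_force"].round(1))
for u in range(*[int(f(U[m])) for f in(np.min,np.max)],3):
    q=m&(U==u);print(u,[(int(v),int(1000*P[v,u,2])) for v in V[q][::3]])
E
python3 prof.py
```

```text
rock [None, None, 76.9, 66.4, 67.4, 68.3, 69.3, 70.1, 71.4, 72.3, 72.8]
round [58.9, 59.8, 70.6, 70.8, 70.9, 70.8, 70.8, 70.7, 61.7, 59.2, 58.9]
bar [59.0, 59.0, 59.2, 69.8, 70.0, 70.0, 69.9, 67.5, 59.1, 59.0, 59.0]
sq [59.0, 58.9, 59.5, 69.9, 70.0, 70.0, 70.0, 69.8, 60.4, 59.0, 58.9]
tool [0.4597 0.1611 0.0424] [-3.6 -1.9 13.2]
282 [(197, 67)]
285 [(193, 69), (196, 67), (199, 65)]
288 [(187, 97), (190, 90), (193, 82), (196, 73), (199, 66), (202, 60)]
291 [(187, 97), (190, 91), (193, 83), (196, 75), (199, 64), (202, 61)]
294 [(188, 96), (191, 90), (194, 83), (197, 74), (200, 63), (203, 60)]
297 [(188, 93), (191, 86), (194, 79), (197, 71), (200, 60)]
300 [(175, 115), (178, 108), (181, 100), (184, 94), (187, 86), (190, 79), (197, 60)]
```

The rocker now slopes 10.5° the other way, so it's fully on, with 13 N at the stop. The other keys are still up. Now I'll lift and go to the round button.

Emit:
arm_command:
  fingers: [1,1,1,1,1,1,1,1]
  travel:
    - [0,0,-0.03]
    - [0,0,-0.05]
    - [0.024,-0.173,-0.05]
    - [0.024,-0.173,-0.05]
    - [0.024,-0.173,-0.05]
    - [0.024,-0.173,-0.05]
    - [0.024,-0.173,-0.05]
    - [0.024,-0.173,-0.05]
  dr:
    - [0,0,0]
    - [0,0,0]
    - [0,0,0]
    - [0,0,0]
    - [0,0,0]
    - [0,0,0]
    - [0,0,0]
    - [0,0,0]

```text
time: 5.05
tool_pos: [0.4057, 0.33, 0.091]
tool_rot: [-3.141, -0.001, 0.449]
contact_force: [0.5, -0.3, 0.2]
opening: 0.0005
grip_force: 0.0
```

```bash
python3 loc.py; python3 prof.py|head -5
```

```text
[0.40567017 0.32998829 0.09100017] [-3.14132664e+00 -6.03525250e-04  4.49020699e-01] [ 0.46286425 -0.33979022  0.23148011]
rock tool dx,dy mm [-24.5 175.9]
round tool dx,dy mm [-0.3  2.4]
bar tool dx,dy mm [-0.5 60.5]
rock [63.8, 64.8, 65.4, 66.2, 67.2, 68.0, 69.1, 70.0, 71.2, 72.0, 73.0]
round [None, None, None, 70.8, 71.0, 70.9, 71.0, 70.8, 63.3, 59.3, 59.1]
bar [59.0, 58.9, 59.0, 69.9, 70.0, 70.0, 69.9, 67.5, 59.3, 59.0, 58.9]
sq [59.1, 59.0, 59.1, 69.8, 69.9, 70.0, 70.1, 69.9, 60.9, 58.9, 59.0]
tool [0.4067 0.3271 0.0909] [ 0.2  0.1 -0.4]
```

Emit:
arm_command:
  fingers: [1,1,1,1,1,1,1,1]
  travel:
    - [0,0,0.025]
    - [0,0,0.038]
    - [0,0,0.042]
    - [0,0,0.045]
    - [0,0,0.048]
    - [0,0,0.051]
    - [0,0,0.052]
    - [0,0,0.052]
  dr:
    - [0,0,0]
    - [0,0,0]
    - [0,0,0]
    - [0,0,0]
    - [0,0,0]
    - [0,0,0]
    - [0,0,0]
    - [0,0,0]

```text
time: 5.82
tool_pos: [0.4076, 0.3271, 0.0408]
tool_rot: [3.141, -0.002, 0.445]
contact_force: [-1.0, -5.6, 10.7]
opening: 0.0005
grip_force: 5.2
```

```bash
python3 prof.py|head -5
```

```text
rock [None, None, None, 66.3, 67.3, 68.2, 69.1, 70.0, 71.1, 72.1, 72.7]
round [None, None, None, None, None, None, None, 74.8, 61.0, 59.3, 59.1]
bar [None, None, None, 69.8, 70.0, 70.1, 70.0, 66.9, 59.4, 59.0, 59.1]
sq [None, 59.0, 60.5, 70.0, 70.0, 69.9, 70.0, 69.8, 61.0, 59.1, 59.1]
tool [0.4075 0.3271 0.0408] [-2.  -4.7 11.1]
```

Contact is at 10.7 N, well above the 4 N needed. I'll push 2 mm more to be sure, then lift and check.

Emit:
arm_command:
  fingers: [1,1,1,1]
  travel:
    - [0,0,0.001]
    - [0,0,0.002]
    - [0,0,0.002]
    - [0,0,0.002]
  dr:
    - [0,0,0]
    - [0,0,0]
    - [0,0,0]
    - [0,0,0]

```text
time: 6.25
tool_pos: [0.4076, 0.3272, 0.0406]
tool_rot: [3.141, -0.003, 0.445]
contact_force: [-5.5, -8.5, 25.6]
opening: 0.0005
grip_force: 13.3
```

Emit:
arm_command:
  fingers: [1,1,1,1,1,1,1,1]
  travel:
    - [0,0,-0.03]
    - [0,0,-0.05]
    - [0,0.058,-0.05]
    - [0,0.058,-0.05]
    - [0,0.058,-0.05]
    - [0,0.058,-0.05]
    - [0,0.058,-0.05]
    - [0,0.058,-0.05]
  dr:
    - [0,0,0]
    - [0,0,0]
    - [0,0,0]
    - [0,0,0]
    - [0,0,0]
    - [0,0,0]
    - [0,0,0]
    - [0,0,0]

```text
time: 6.92
tool_pos: [0.4312, 0.276, 0.0872]
tool_rot: [-3.141, 0.0, 0.445]
contact_force: [0.1, -0.0, 0.2]
opening: 0.0004
grip_force: 0.0
```

```bash
python3 prof.py|head -5;python3 loc.py
```

```text
rock [63.8, 64.9, 65.5, 66.3, 67.1, 68.2, 69.0, 70.1, 71.0, 72.3, 72.7]
round [59.0, 60.0, 62.4, 63.0, 63.0, 62.8, 62.8, 63.1, 61.0, 59.2, 58.9]
bar [None, None, None, 70.0, 70.0, 70.1, 70.1, 67.1, 59.2, 59.1, 59.1]
sq [59.1, 59.0, None, 70.0, 70.1, 69.9, 70.0, 69.6, 60.4, 59.0, 59.0]
tool [0.4311 0.276  0.0871] [ 0.1 -0.4 -0.9]
[0.43113499 0.27596786 0.08710375] [-3.14150128e+00  2.31982841e-04  4.45620478e-01] [ 0.11231769 -0.4439285  -0.88167196]
rock tool dx,dy mm [-24.2 116.2]
round tool dx,dy mm [ -0.1 -57.3]
bar tool dx,dy mm [-0.2  0.8]
```

The round button's top is at 63.0 mm, so it's fully in and staying there. The tool is centred over the bar, so I'll press and hold.

Emit:
arm_command:
  fingers: [1,1,1,1,1,1,1,1]
  travel:
    - [0,0,0.025]
    - [0,0,0.035]
    - [0,0,0.039]
    - [0,0,0.042]
    - [0,0,0.045]
    - [0,0,0.047]
    - [0,0,0.048]
    - [0,0,0.048]
  dr:
    - [0,0,0]
    - [0,0,0]
    - [0,0,0]
    - [0,0,0]
    - [0,0,0]
    - [0,0,0]
    - [0,0,0]
    - [0,0,0]

```text
time: 7.68
tool_pos: [0.4313, 0.2754, 0.0407]
tool_rot: [-3.141, -0.0, 0.445]
contact_force: [-5.1, -1.1, 11.5]
opening: 0.0009
grip_force: 5.9
```

Emit:
arm_command:
  fingers: [1,1,1,1]
  travel:
    - [0,0,0.001]
    - [0,0,0.001]
    - [0,0,0.001]
    - [0,0,0.001]
  dr:
    - [0,0,0]
    - [0,0,0]
    - [0,0,0]
    - [0,0,0]

```text
time: 8.02
tool_pos: [0.4314, 0.2755, 0.0406]
tool_rot: [-3.141, -0.001, 0.445]
contact_force: [-7.6, -2.9, 19.8]
opening: 0.0008
grip_force: 9.9
```

```bash
python3 prof.py|head -5;python3 loc.py f
```

```text
rock [None, 64.9, 65.5, 66.4, 67.3, 68.2, 69.1, 70.0, 71.2, 72.1, 72.7]
round [None, None, 61.1, 62.9, 63.0, 62.9, 63.1, 62.9, 61.0, 59.2, 58.9]
bar [None, None, None, None, None, None, None, 73.4, 59.2, 59.0, 59.0]
sq [None, None, None, 70.1, 69.9, 70.0, 70.1, 69.8, 60.8, 58.9, 58.9]
tool [0.4314 0.2754 0.0405] [-8.  -3.1 19.4]
[0.43135131 0.27543472 0.04054973] [-3.14149014e+00 -8.96528139e-04  4.44664832e-01] [-7.97043107 -3.06319103 19.44145496]
rock tool dx,dy mm [-24.2 115.6]
round tool dx,dy mm [ -0.  -57.9]
bar tool dx,dy mm [-0.1  0.2]
```

View pics/f.png

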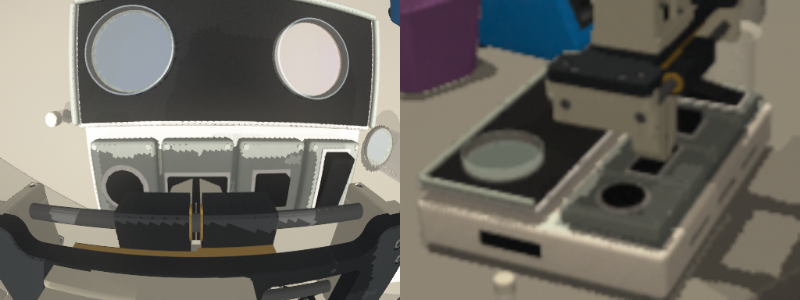

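The tip is on the bar at (655,160), held at 19 N against its stop. It's at the same height as when the round button bottomed out. The rocker is on, the round button is in, the square key is up at 70 mm and the dishes haven't moved.

```bash
python3 -c "
from cell import *
print(hand_in())"
```

```text
the job is handed in; nothing more can be done
None
```

The job is handed in: the rocker is on, the round button stays fully in, and the bar key is still held down at about 19 N; the square key stayed up, and the dishes, beaker and vial were not touched.

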